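# Set up the photo stand: nest the sample cups, hold the reflector at the pointer

## Task

Prepare the photo stand for a picture: nest the two loose metal sample cups, one after the other in either order, into the cup fixed on the stand, so that all three sit fully home and upright in one stack, and let go of them. Then swing the hinged white reflector flap up by its bar until it is in line with the stand's pointer arm, and finish while still holding it steady there: it falls back if let go, and nothing but the gripper may carry it. Leave the pointer as set and do not disturb the bottle, the jar and the torch.

Things in the scene. Friction and masses are not known exactly. Their poses are not given: they have to be found in the camera images.
- stand: photo stand fixed to the bench: grey base plate 200 (its x) by 290 (its y, from -150 to +140), 8 thick, with two hinge posts 70 high and two rest feet under the flap. Origin: on the bench under the middle of the hinge axis. Its x runs along the hinge axis, its y points from the hinge to the flap's free edge as the flap lies down, z up. The fixed cup stands on its -y side. Lengths in mm.
- base_cup: the cup fixed on the stand, same shape as the loose cups (75 high, foot 42, rim 66 diameter, raised floor 32 above its underside). Origin: centre of its underside, 8 above the bench, at x 0, y -100 in the stand's frame. A cup fully nested in another sits 32 higher than it, so 43 of its side is inside and 32 stands out, with about 2.6 play all round; the stack's rim is then 147 above the bench. Lengths in mm.
- cup_a: loose open aluminium sample cup, 75 high, outer diameter 42 at the foot widening evenly to 66 at the rim, wall 2.5 thick, solid raised floor 32 above its underside, about 100 g. Identical to the other cups. Stands upright at the start, on the bench to the robot's right. Origin: centre of its underside; z up the cup. Lengths in mm.
- cup_b: loose open aluminium sample cup, 75 high, outer diameter 42 at the foot widening evenly to 66 at the rim, wall 2.5 thick, solid raised floor 32 above its underside, about 100 g. Identical to the other cups. Stands upright at the start, on the bench to the robot's right. Origin: centre of its underside; z up the cup. Lengths in mm.
- flap (a joint): angle of the reflector flap, rad: 0 lying level on the rest feet (as at the start), growing as the free edge rises (a turn about the stand's +x axis), at most 1.8. Light hinge with little friction; the flap falls back to 0 when let go. White plate 160 (along the hinge) by 140 by 5 thick, reaching from 10 to 150 from the hinge axis, with a steel grip bar in front of its free edge; about 350 g in all. Lengths in mm.
- flap_bar (a point): centre of the flap's round steel grip bar, 200 from the hinge axis, 12 in diameter, 160 long, parallel to the hinge axis, joined to the plate by two flat arms at its ends (inner faces 140 apart); open gap of 44 between bar and plate. 60 above the bench while the flap lies down. Axes as the flap: x along the bar, y from hinge to bar. The round bar can turn between the fingers. Lengths in mm.
- flap_hinge (a point): middle of the hinge axis of the flap, 60 above the bench, straight above the stand's origin; x along the hinge axis, y from hinge to bar. Lengths in mm.
- pointer (a joint): angle of the pointer arm, rad, measured like the flap's: the flap is in line with the pointer when both values are equal. Set between 0.5 and 1.1, differs each time, stays where it is set (stiff hinge). Lengths in mm.
- pointer_tip (a point): centre of the round disc (18 diameter) at the tip of the pointer, a dark flat steel arm 4 thick that turns about the same hinge axis as the flap, beside the quadrant arc at the stand's +x end (x 107 in the stand's frame). 200 from the hinge axis, as the bar is, so in line means the disc lies on the bar's extended axis. y from hinge to tip. Lengths in mm.
- bottle: bystander: white plastic bottle, 60 diameter, 150 high, upright beyond the stand; origin: centre of its underside. Lengths in mm.
- jar: bystander: amber jar with black cap, 52 diameter, 60 high; origin: centre of its underside. Lengths in mm.
- torch: bystander: hand torch lying flat, about 133 long, 50 wide, 46 high; origin: under the middle of its grip, x towards the lens. Lengths in mm.
Things that resemble listed ones, but are neither listed nor needed, are in the scene too. What is shaped like the cup_a but green or yellow is not meant.

How it is judged:
On the way, in this order (a step that is already met when the one before it is completed fails the run):
1. one loose cup nested home in the fixed cup and let go ((((z of cup_a in the frame of base_cup between 0.026 and 0.038 m and horizontal distance between cup_a and base_cup below 0.007 m and angle between cup_a's own z axis and vertical below 0.12 rad) and contact force between the fingers and cup_a below 0.1 N) or ((z of cup_b in the frame of base_cup between 0.026 and 0.038 m and horizontal distance between cup_b and base_cup below 0.007 m and angle between cup_b's own z axis and vertical below 0.12 rad) and contact force between the fingers and cup_b below 0.1 N))), for 0.2 s.
2. both loose cups nested in one stack and let go ((((z of cup_a in the frame of base_cup between 0.026 and 0.038 m and horizontal distance between cup_a and base_cup below 0.007 m and angle between cup_a's own z axis and vertical below 0.12 rad) and (z of cup_b in the frame of cup_a between 0.026 and 0.038 m and horizontal distance between cup_b and cup_a below 0.007 m and angle between cup_b's own z axis and vertical below 0.12 rad) and contact force between the fingers and cup_a below 0.1 N and contact force between the fingers and cup_b below 0.1 N) or ((z of cup_b in the frame of base_cup between 0.026 and 0.038 m and horizontal distance between cup_b and base_cup below 0.007 m and angle between cup_b's own z axis and vertical below 0.12 rad) and (z of cup_a in the frame of cup_b between 0.026 and 0.038 m and horizontal distance between cup_a and cup_b below 0.007 m and angle between cup_a's own z axis and vertical below 0.12 rad) and contact force between the fingers and cup_b below 0.1 N and contact force between the fingers and cup_a below 0.1 N))), for 0.2 s.
3. flap raised into line with the pointer, in the gripper (angle between the y axis of flap_bar and the y axis of pointer_tip, either way round below 0.09 rad and velocity of joint flap between -0.15 and 0.15 rad/s and contact force between the fingers and flap above 0.3 N), for 0.3 s.
At the end, for the whole second after the job is handed in: Three cups in one upright stack (each 26-38 mm above the one below, within 7 mm of concentric, 0.12 rad of upright), at rest and untouched; flap within 0.09 rad of the pointer's angle, under 0.15 rad/s, carried by the fingers (over 0.3 N) and by no loose thing (all of step 3 and (((z of cup_a in the frame of base_cup between 0.026 and 0.038 m and horizontal distance between cup_a and base_cup below 0.007 m and angle between cup_a's own z axis and vertical below 0.12 rad) and (z of cup_b in the frame of cup_a between 0.026 and 0.038 m and horizontal distance between cup_b and cup_a below 0.007 m and angle between cup_b's own z axis and vertical below 0.12 rad) and contact force between the fingers and cup_a below 0.1 N and contact force between the fingers and cup_b below 0.1 N) or ((z of cup_b in the frame of base_cup between 0.026 and 0.038 m and horizontal distance between cup_b and base_cup below 0.007 m and angle between cup_b's own z axis and vertical below 0.12 rad) and (z of cup_a in the frame of cup_b between 0.026 and 0.038 m and horizontal distance between cup_a and cup_b below 0.007 m and angle between cup_a's own z axis and vertical below 0.12 rad) and contact force between the fingers and cup_b below 0.1 N and contact force between the fingers and cup_a below 0.1 N)) and contact force between flap and cup_a below 0.1 N and contact force between flap and cup_b below 0.1 N and contact force between flap and bottle below 0.1 N and contact force between flap and jar below 0.1 N and contact force between flap and torch below 0.1 N and linear speed of each of cup_a, cup_b below 0.03 m/s); the arm keeps its last pose, push and grip.
It fails at once if the pointer is moved off its setting (tip over 15 mm) (distance of pointer_tip from where it was at the start of the episode above 0.015 m).
It fails at once if a bystander is disturbed (moved over 30 mm) (distance of any of bottle, jar, torch from where it was at the start of the episode above 0.03 m).
It also fails if it takes over 67 s, if anything falls off the work surface, if the arm or the gripper's body presses on something with over 40 N, if the wrist force passes 120 N, or if a joint passes its speed limit or range.

## Robot

A 6-joint arm with a two-finger parallel gripper is mounted at the origin on the work surface. World frame = base frame: x ahead of the robot, y to its left, z up, the work surface at z = 0. Lengths are in m, angles in rad, forces in N, time in s.
With the tool pointing down it reaches from about 0.35 to 0.8 m from the base axis. Payload 7.3 kg.
Tool frame: the origin (TCP) lies midway between the tips of the shut fingers; the grasp point (between the pads) lies 19 mm behind it (r.grip_point_offset is the distance from the TCP to the grasp point, in m); z points along the fingers, y is the line along which they close (so a half turn about z gives the same grasp; the last joint's range is limited). The gripper opens to 85 mm and grips with 20 to 120 N. Pads are 22 mm wide; open, the fingers measure 114 mm over their backs; the gripper's body (76 mm by 85 mm) begins 54 mm behind the grasp point. The pads swing forward as they close: fully open they stand 13 mm farther back than shut.
Start: joints at [1.132, 0.342, 1.524, -0, 1.275, -0.146], TCP at [0.152, 0.503, 0.195] pointing down, gripper open.
Joint ranges: [-2.53, 2.53], [-0.77, 2.02], [0.04, 2.7], [-1, 4.14], [0.28, 2.66], [-3.11, 3.11]. Speed limits (rad/s): [2.57, 2.57, 3.14, 3.14, 3.14, 3.14].

## Interface

Orientations are given as a 3x3 rotation matrix whose columns are the frame's x, y, z axes.
In Python, from bench import r gives the robot as it stands. The module is installed in compiled form; this text tells all that it offers.
- The arm moves only by the tool send_rows, never from a script. Its argument "motion" is a list of rows, each a list of 3 entries, a list of its own where there are three numbers: the finger opening in mm, from 0 to 85.4, then the shift along the tool's x, y, z in units of 25 mm (1.0 is 25 mm), then the turn about the tool's z in units of 8 degrees (1.0 is 8 degrees). A call has 1 to 20 rows; each row is the pose to reach, as a shift and turn from the pose commanded when the call began, along the tool's axes at that moment; what a row does not reach only later rows make up. A row lasts 1/10 s, in which the tool goes at most 50 mm and 8.59 degrees, less where a joint would pass 70% of its speed; a pose out of reach is approached as far as the arm can. A call with a gripper value outside its range is refused whole. The fingers move at their own pace and stop on an object; "newtons" is the grip in N (left out, the last holds). Time passes only in rows, so rows that repeat a pose let the fingers close. It gives the time, the measured TCP pose, the force, the opening and the grip force at its end, in the units of the state.
- r.get_obs(): the state, without advancing time (a new reading comes with each control period).
- r.get_image(name): name is "side" or "top" or "wrist"; returns a dict with "pixels" (384x512x3 uint8, red, green, blue), "depth" (384x512 float32, m along the optical axis (not along the pixel's ray), 0 where there is no reading), "fx", "fy", "cx", "cy" (pixels), "extrinsics" (4x4, takes a point from camera to world coordinates). Camera axes: x right, y down, z forward; pixel columns grow to the right and rows downward; lengths in m; the calibration is good to about 2 mm. The wrist camera is an equidistant fisheye: a pixel r from the principal point sees the ray r / f radians off the axis. A picture is of the moment at which its call begins.
- r.job_done(): hands the job in; it is judged then, once.
The state is a dict: "clock": time; "joint_positions": joint angles; "qvel": joint speeds; "joint_torque": joint torques, N m; "ee_pos": TCP position; "tcp_rot": TCP orientation; "contact_force": force on the tool from outside, world axes, zero at the start; "ft_torque": the same for the moment, N m; "grip_width": finger opening in m; "finger_force": force on a finger pad.
Only numpy, scipy, OpenCV 4.12 (cv2) and the standard library are available. Lean on these libraries where they do the work, as an engineer would, in place of code of your own. Each camera call takes 0.05 s, during which the arm holds its last target. There are 200 camera calls.

## Working session

There is one attempt and no reset: what is moved stays moved. The work goes in short steps, Python scripts to look and compute and a tool call to move; the robot and the scene stay as the last step left them, time stands still between calls to the robot, and variables do not carry over. Pictures are saved under pics/ and viewed, at most 10 in all, crops included, and the job is handed in when it is done.

Besides the shell and the picture viewer there is one more tool, called after ">>>" by a JSON object that holds its "method" and its "body". send_rows: Moves the arm, as the interface text tells. Its arguments: {"type":"object","properties":{"motion":{"type":"array","items":{"type":"array"}},"newtons":{"type":"number"}},"required":["motion"]}

```bash
mkdir -p pics; cat > h.py <<'E'
import numpy as np, cv2
from bench import r
def grab(n):
    im=r.get_image(n); np.savez('last_'+n,**im); return im
def save(im,f): cv2.imwrite('pics/'+f,cv2.cvtColor(im['pixels'],cv2.COLOR_RGB2BGR))
def cloud(im,fish=False):
    d=im['depth']; v,u=np.indices(d.shape)
    x=(u-im['cx'])/im['fx']; y=(v-im['cy'])/im['fy']
    if fish:
        t=np.hypot(x,y); k=np.tan(np.minimum(t,1.5))/np.maximum(t,1e-9); x=x*k;y=y*k
    P=np.stack([x*d,y*d,d],-1); E=im['extrinsics']
    return P@E[:3,:3].T+E[:3,3]
E
python3 - <<'E'
from h import *
a=grab('top');b=grab('side');
c=np.hstack([a['pixels'],b['pixels']])
cv2.imwrite('pics/t0.png',cv2.cvtColor(a['pixels'],cv2.COLOR_RGB2BGR));cv2.imwrite('pics/s0.png',cv2.cvtColor(b['pixels'],cv2.COLOR_RGB2BGR))
for i in(a,b): print(i['fx'],i['cx'],i['cy'],i['extrinsics'].round(3).tolist(),(i['depth']>0).mean())
E
```

```text
436.0386920550724 252.19309074242184 193.04825131804364 [[-0.008, -0.988, 0.155, 0.408], [-1.0, 0.009, 0.005, -0.037], [-0.007, -0.155, -0.988, 1.248], [0.0, 0.0, 0.0, 1.0]] 0.996063232421875
494.5038746930018 252.94757191297109 193.6026259360611 [[0.846, -0.277, 0.455, 0.034], [-0.533, -0.448, 0.718, -0.906], [0.005, -0.85, -0.527, 0.721], [0.0, 0.0, 0.0, 1.0]] 0.98797607421875
```

View pics/t0.png

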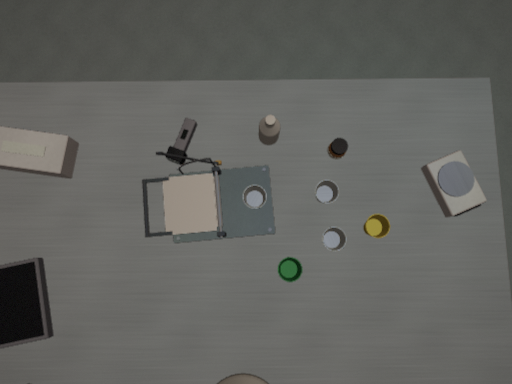

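View pics/s0.png

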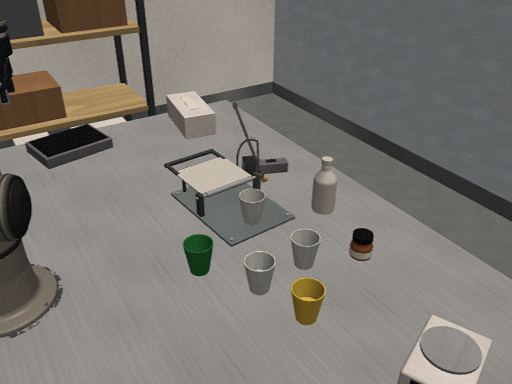

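The top view shows the silver cups at (327,192) and (334,239), the fixed cup at (255,197), the flap plate at (190,204) with its bar at about (157,207), and the pointer tip near (159,154). The side view matches: the green and yellow cups are decoys, and the pointer tip is at (236,105).

```bash
python3 - <<'E'
from h import *
from scipy.optimize import least_squares
def circ(p):
    f=lambda q:np.hypot(p[:,0]-q[0],p[:,1]-q[1])-q[2]
    s=least_squares(f,[*p[:,:2].mean(0),.032],loss='soft_l1',f_scale=.002);return s.x.round(4),np.sqrt(np.mean(s.fun**2)).round(4)
im={n:dict(np.load(f'last_{n}.npz')) for n in('top','side')}
C={n:cloud(im[n]) for n in im}
A=C['top']
g={}
for nm,(u,v) in dict(a=(327,192),b=(334,239),base=(255,197)).items():
    for n in C:
        P=C[n].reshape(-1,3)
        c=g.get(nm, A[v,u,:2]); 
        m=np.hypot(P[:,0]-c[0],P[:,1]-c[1])<.05
        Q=P[m]; zt=np.percentile(Q[:,2],99.5); R=Q[Q[:,2]>zt-.008]
        x,e=circ(R); print(nm,n,x,e,'ztop',zt.round(4),len(R)); g.setdefault(nm,x[:2])
# bench plane check
print('bench z',A[300,300,2],C['side'][350,150,2])
# flap: white plate
P=A.reshape(-1,3); 
m=(abs(P[:,2]-.06)<.012)&(abs(P[:,0]-A[204,190,0])<.14)&(abs(P[:,1]-A[204,190,1])<.16)
rr=cv2.minAreaRect(P[m][:,:2].astype(np.float32));print('flap+bar',rr,P[m][:,2].mean())
hsv=cv2.cvtColor(im['top']['pixels'],cv2.COLOR_RGB2HSV)
w=(im['top']['pixels'].min(-1)>120); n_,l=cv2.connectedComponents(w.astype(np.uint8)); k=l==l[204,190]
Q=A[k];print('plate',cv2.minAreaRect(Q[:,:2].astype(np.float32)),np.median(Q[:,2]),k.sum())
m=(abs(P[:,2]-.008)<.004)&(abs(P[:,0]-A[204,220,0])<.14)&(abs(P[:,1]-A[204,220,1])<.2)
print('base',cv2.minAreaRect(P[m][:,:2].astype(np.float32)))
for n,(u,v) in dict(top=(159,154),side=(236,105)).items():
    print(n);print(C[n][v-4:v+5:2,u-4:u+5:2].round(3).tolist())
E
```

```text
a top [ 0.5932 -0.2337  0.0311] 0.0011 ztop 0.079 92
a side [ 0.5926 -0.2352  0.0311] 0.0014 ztop 0.0757 195
b top [ 0.4649 -0.2486  0.0312] 0.001 ztop 0.0791 89
b side [ 0.4643 -0.2501  0.031 ] 0.0015 ztop 0.0756 216
base top [ 0.5795 -0.0371  0.0311] 0.0009 ztop 0.0877 83
base side [ 0.5792 -0.0382  0.0308] 0.0016 ztop 0.0836 149
bench z -9.45947401522762e-05 0.0008142540473055071
flap+bar ((0.5865896344184875, 0.1274958997964859), (0.2937173843383789, 0.22554390132427216), 89.53533935546875) 0.06404865018303837
plate ((0.5077142715454102, 0.11159095168113708), (0.31078073382377625, 0.17950600385665894), 26.07602310180664) 0.06375804494843051 2862
base ((0.5626779794692993, 0.057210326194763184), (0.39813125133514404, 0.2798241078853607), 89.98676300048828)
top
[[[0.733, 0.254, 0.002], [0.733, 0.248, 0.003], [0.733, 0.242, 0.003], [0.733, 0.237, 0.001], [0.733, 0.231, 0.003]], [[0.727, 0.254, 0.003], [0.67, 0.197, 0.226], [0.669, 0.191, 0.23], [0.669, 0.187, 0.228], [0.726, 0.23, 0.005]], [[0.723, 0.256, -0.004], [0.665, 0.197, 0.224], [0.666, 0.193, 0.221], [0.666, 0.188, 0.221], [0.666, 0.184, 0.22]], [[0.715, 0.254, 0.002], [0.715, 0.248, 0.004], [0.715, 0.242, 0.002], [0.715, 0.236, 0.001], [0.715, 0.23, 0.002]], [[0.71, 0.255, -0.002], [0.709, 0.247, 0.004], [0.71, 0.243, -0.002], [0.709, 0.236, 0.0], [0.709, 0.23, 0.002]]]
side
[[[0.034, -0.906, 0.721], [0.034, -0.906, 0.721], [1.944, 2.374, -0.749], [0.034, -0.906, 0.721], [0.034, -0.906, 0.721]], [[0.666, 0.202, 0.222], [0.666, 0.19, 0.226], [1.921, 2.335, -0.748], [1.94, 2.335, -0.752], [1.956, 2.331, -0.754]], [[0.664, 0.198, 0.218], [0.667, 0.193, 0.219], [0.67, 0.186, 0.221], [1.921, 2.304, -0.754], [1.93, 2.288, -0.751]], [[0.929, 0.663, -0.003], [0.666, 0.19, 0.214], [0.668, 0.184, 0.216], [1.882, 2.237, -0.74], [1.918, 2.268, -0.758]], [[0.917, 0.642, -0.001], [0.919, 0.63, 0.003], [0.668, 0.184, 0.21], [0.94, 0.635, -0.003], [0.943, 0.626, -0.001]]]
```

```bash
python3 - <<'E'
from h import *
o=r.get_obs(); print({k:np.round(o[k],4).tolist() for k in('clock','ee_pos','tcp_rot','grip_width','contact_force')}, r.grip_point_offset)
im={n:dict(np.load(f'last_{n}.npz')) for n in('top','side')}
base=np.array([.5793,-.0377])
# dark frame bar in the top view: points 45..75 mm high, beyond plate
for n in im:
    P=cloud(im[n]); m=(abs(P[...,2]-.063)<.012)&(P[...,1]>.235)&(P[...,1]<.30)&(P[...,0]>.50)&(P[...,0]<.62)
    Q=P[m]; vx=cv2.fitLine(Q[:,:2].astype(np.float32),cv2.DIST_HUBER,0,.01,.01).ravel(); vx[:2]*=np.sign(vx[0])
    yaw=np.arctan2(vx[1],vx[0]); 
    print(n,len(Q),'yaw',yaw,'line pt',vx[2:],'z',np.percentile(Q[:,2],[5,50,95]))
    R=np.array([[np.cos(yaw),-np.sin(yaw)],[np.sin(yaw),np.cos(yaw)]])
    S=(Q[:,:2]-base)@R; print('bar y rel cup',S[:,1].mean(),'(expect .300)')
    d=(P[...,:2]-base)@R
    m=(abs(d[...,0]-.107)<.012)&(P[...,2]>.12)&(P[...,2]<.3)&(d[...,1]>.12)&(d[...,1]<.35)
    T=np.c_[d[m][:,1]-.1,P[m][:,2]-.06]
    rr=np.hypot(*T.T); sel=rr>.185
    print('pointer',m.sum(),'rmax',rr.max(),'ang all',np.median(np.arctan2(T[:,1],T[:,0])),'tip',np.median(np.arctan2(T[sel,1],T[sel,0])),'x',d[m][:,0].mean())
E
```

```text
{'clock': 0.1, 'ee_pos': [0.1514, 0.5023, 0.1948], 'tcp_rot': [[-0.9574, 0.2886, -0.0006], [0.2886, 0.9574, -0.0012], [0.0002, -0.0013, -1.0]], 'grip_width': 0.0854, 'contact_force': [0.0818, -0.3609, 0.1691]} 0.0187
top 185 yaw 0.08265649 line pt [0.5725565  0.26179066] z [0.06127371 0.06577425 0.0706864 ]
bar y rel cup 0.29945969182879967 (expect .300)
pointer 154 rmax 0.21141770592246373 ang all 0.9449606436644558 tip 0.9350420529488828 x 0.10363066025774886
side 159 yaw 0.08029377 line pt [0.5581952  0.25883466] z [0.05518379 0.06147897 0.06628716]
bar y rel cup 0.2972720525122273 (expect .300)
pointer 162 rmax 0.20855163319957318 ang all 0.9249637225946326 tip 0.9183218480515659 x 0.10435705217522719
```

>>> {"method": "send_rows", "body": {"motion": [[85, [-14.9, -8.1, -1.5], 0], [85, [-14.9, -8.1, -1.5], 0], [85, [-14.9, -8.1, -1.5], 0], [85, [-14.9, -8.1, -1.5], 0], [85, [-14.9, -8.1, -1.5], 0], [85, [-14.9, -8.1, -1.5], 0], [85, [-14.9, -8.1, -1.5], 0], [85, [-14.9, -8.1, -1.5], 0], [85, [-20.7, -25.2, 0], 0], [85, [-20.7, -25.2, 0], 0], [85, [-20.7, -25.2, 0], 0], [85, [-20.7, -25.2, 0], 0], [85, [-20.7, -25.2, 0], 0], [85, [-20.7, -25.2, 0], 0], [85, [-20.7, -25.2, 0], 0], [85, [-20.7, -25.2, 0], 0], [85, [-20.7, -25.2, 0], 0], [85, [-20.7, -25.2, 0], 0], [85, [-20.7, -25.2, 0], 0], [85, [-20.7, -25.2, 0], 0]]}}

```text
clock: 2.1
ee_pos: [0.4647, -0.2495, 0.1948]
tcp_rot: [[-0.957, 0.29, -0.001], [0.29, 0.957, 0.001], [0.001, 0.001, -1.0]]
contact_force: [-0.0, 0.1, -0.2]
grip_width: 0.0851
finger_force: 0.0
```

```bash
python3 - <<'E'
from h import *
o=r.get_obs(); print({k:np.round(o[k],4).tolist() for k in('clock','ee_pos','tcp_rot','qvel','contact_force')})
w=grab('wrist'); save(w,'w1.png'); print(w['fx'],w['cx'],w['cy'],w['extrinsics'].round(3).tolist())
E
```

```text
{'clock': 2.1, 'ee_pos': [0.4647, -0.2495, 0.1948], 'tcp_rot': [[-0.9571, 0.2896, -0.0011], [0.2896, 0.9571, 0.0014], [0.0015, 0.001, -1.0]], 'qvel': [0.0317, -0.0211, 0.0118, -0.001, -0.0021, 0.0009], 'contact_force': [-0.0205, 0.0904, -0.2486]}
297.3186396354542 252.79581824202964 189.28388086974468 [[0.29, 0.911, 0.292, 0.389], [0.957, -0.277, -0.087, -0.227], [0.002, 0.305, -0.952, 0.374], [0.0, 0.0, 0.0, 1.0]]
```

View pics/w1.png

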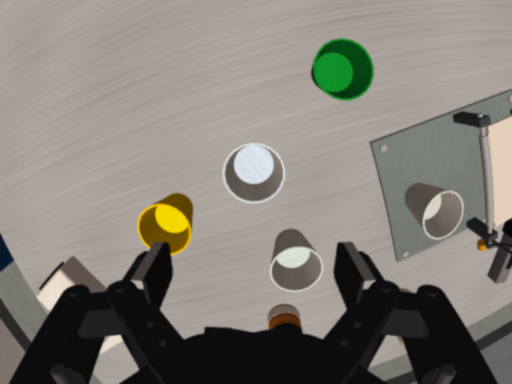

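The wrist view shows cup b's rim at (254,173), cup a's rim at (297,270) and the fixed cup's rim at (443,215). The fingers straddle the view's lower half.

```bash
cat >> h.py <<'E'
from scipy.optimize import least_squares
def circ(p):
    f=lambda q:np.hypot(p[:,0]-q[0],p[:,1]-q[1])-q[2]
    s=least_squares(f,[*p[:,:2].mean(0),.032],loss='soft_l1',f_scale=.002);return s.x.round(4),np.sqrt(np.mean(s.fun**2)).round(4)
def rim(im,c,z,fish=True,rad=.045):
    P=cloud(im,fish).reshape(-1,3); ok=im['depth'].ravel()>0
    Q=P[ok&(np.hypot(P[:,0]-c[0],P[:,1]-c[1])<rad)]
    R=Q[abs(Q[:,2]-z)<.005]
    return (*circ(R),'z',np.percentile(Q[:,2],98).round(4),len(R))
E
python3 - <<'E'
from h import *
im=dict(np.load('last_wrist.npz'))
for n,c,z in(('b',(.4646,-.249),.075),('a',(.593,-.2345),.075),('base',(.5793,-.0377),.083)): print(n,*rim(im,c,z))
E
```

```text
b [ 0.4643 -0.2489  0.0311] 0.0009 z 0.3321 614
a [ 0.5926 -0.2338  0.031 ] 0.001 z 0.0753 485
base [ 0.5791 -0.0376  0.0311] 0.0009 z 0.0835 444
```

>>> {"method": "send_rows", "body": {"motion": [[85, [0, 0.0, 2], 0], [85, [0, 0, 4], 0], [85, [0, 0, 5.5], 0], [85, [0, 0, 6.07], 0], [85, [0, 0, 6.07], 0], [55, [0, 0, 6.07], 0], [55, [0, 0, 6.07], 0], [55, [0, 0, 6.07], 0], [55, [0, 0, 6.07], 0], [55, [0, 0, 6.07], 0], [55, [0, 0, 6.07], 0]], "newtons": 40}}

```text
clock: 3.25
ee_pos: [0.4652, -0.25, 0.0439]
tcp_rot: [[-0.957, 0.289, 0.0], [0.289, 0.957, -0.0], [-0.0, -0.0, -1.0]]
contact_force: [-0.5, -0.0, -0.5]
grip_width: 0.0549
finger_force: 0.0
```

```bash
python3 - <<'E'
from h import *
w=grab('wrist'); save(w,'w2.png'); s=grab('side'); 
cv2.imwrite('pics/c2.png',cv2.cvtColor(np.hstack([cv2.resize(s['pixels'][200:340,190:330],None,fx=2.7,fy=2.7),cv2.resize(w['pixels'],(504,378))]),cv2.COLOR_RGB2BGR)[:, :800])
E
```

```text
(no output)
```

View pics/c2.png

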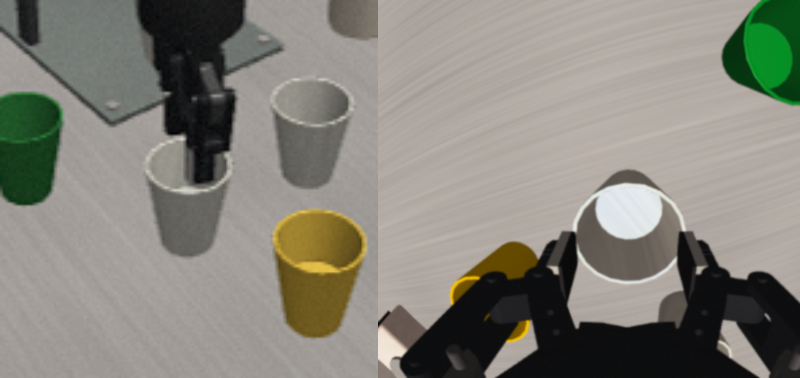

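The side crop shows the near fingertip ending at the cup's front rim, at crop (200,182). The wrist crop shows the rim between the fingers, so I'll check the heights with depth.

```bash
python3 - <<'E'
from h import *
s=dict(np.load('last_side.npz')); w=dict(np.load('last_wrist.npz'))
print(r.get_obs()['grip_width'],r.get_obs()['finger_force'],r.get_obs()['ee_pos'])
print(rim(w,(.4644,-.249),.075),rim(s,(.4644,-.249),.075,False))
P=cloud(s); dark=s['pixels'].max(-1)<60
R=np.array(r.get_obs()['tcp_rot']);t=np.array(r.get_obs()['ee_pos'])
m=dark&(np.linalg.norm(P-t,axis=-1)<.09); L=(P[m]-t)@R
print('finger z min world',np.percentile(P[m][:,2],[0,1,5,50]),'tool coords of lowest',L[np.argsort(P[m][:,2])[:12]].round(3).tolist())
E
```

```text
0.0548016927064828 0.0 [ 0.46515318 -0.24993133  0.04371007]
(array([ 0.4642, -0.2487,  0.0309]), np.float64(0.0009), 'z', np.float64(0.1804), 1908) (array([ 0.4642, -0.2502,  0.0311]), np.float64(0.0012), 'z', np.float64(0.4346), 128)
finger z min world [0.0806737  0.08206146 0.08627964 0.10225509] tool coords of lowest [[-0.002, 0.031, -0.037], [0.002, 0.032, -0.037], [0.001, 0.029, -0.039], [-0.006, -0.034, -0.04], [-0.004, -0.034, -0.041], [0.005, 0.028, -0.041], [-0.001, 0.029, -0.041], [0.001, 0.029, -0.042], [0.003, 0.029, -0.042], [-0.004, 0.029, -0.043], [-0.001, 0.029, -0.044], [0.006, 0.027, -0.044]]
```

```bash
python3 - <<'E'
from h import *
s=dict(np.load('last_side.npz')); P=cloud(s)
R=np.array(r.get_obs()['tcp_rot']);t=np.array(r.get_obs()['ee_pos'])
for u in (260,264,268):
  for v in range(252,276,2): print(u,v,s['pixels'][v,u],P[v,u].round(3),((P[v,u]-t)@R).round(3))
E
```

```text
260 252 [24 23 26] [ 0.442 -0.288  0.132] [ 0.011 -0.043 -0.088]
260 254 [20 21 22] [ 0.444 -0.285  0.125] [ 0.01  -0.04  -0.081]
260 256 [88 89 86] [ 0.447 -0.28   0.115] [ 0.009 -0.034 -0.071]
260 258 [92 93 90] [ 0.447 -0.281  0.111] [ 0.009 -0.035 -0.067]
260 260 [93 91 89] [ 0.448 -0.28   0.104] [ 0.008 -0.033 -0.061]
260 262 [88 85 83] [ 0.448 -0.279  0.099] [ 0.008 -0.032 -0.055]
260 264 [90 89 84] [ 0.448 -0.28   0.095] [ 0.008 -0.034 -0.051]
260 266 [91 89 85] [ 0.447 -0.281  0.091] [ 0.009 -0.035 -0.047]
260 268 [100 100  93] [ 0.447 -0.281  0.086] [ 0.008 -0.035 -0.042]
260 270 [210 204 194] [ 0.481 -0.23   0.029] [-0.009  0.023  0.015]
260 272 [108 105 100] [ 0.449 -0.278  0.072] [ 0.007 -0.031 -0.028]
260 274 [104 103  97] [ 0.451 -0.276  0.065] [ 0.006 -0.029 -0.021]
264 252 [17 20 20] [ 0.439 -0.305  0.145] [ 0.009 -0.06  -0.101]
264 254 [13 12 13] [ 0.44  -0.304  0.139] [ 0.008 -0.059 -0.095]
264 256 [15 17 16] [ 0.44  -0.305  0.135] [ 0.008 -0.06  -0.091]
264 258 [ 7 10 14] [ 0.452 -0.287  0.113] [ 0.002 -0.04  -0.069]
264 260 [5 5 4] [ 0.451 -0.288  0.109] [ 0.002 -
[... 569 characters left out ...]
448 -0.306  0.137] [ 0.    -0.059 -0.094]
268 256 [12 13 16] [ 0.45  -0.303  0.13 ] [-0.001 -0.056 -0.086]
268 258 [ 7 10 10] [ 0.459 -0.29   0.112] [-0.006 -0.04  -0.068]
268 260 [10 12 14] [ 0.459 -0.29   0.107] [-0.006 -0.04  -0.063]
268 262 [14 17 18] [ 0.459 -0.291  0.103] [-0.006 -0.041 -0.059]
268 264 [11 12 15] [ 0.459 -0.29   0.097] [-0.006 -0.04  -0.053]
268 266 [19 21 20] [ 0.46  -0.289  0.091] [-0.007 -0.039 -0.047]
268 268 [92 90 85] [ 0.489 -0.248  0.043] [-0.022  0.009  0.001]
268 270 [129 130 125] [ 0.467 -0.28   0.071] [-0.01  -0.029 -0.028]
268 272 [105 101  97] [ 0.468 -0.279  0.064] [-0.011 -0.027 -0.02 ]
268 274 [106 104  99] [ 0.468 -0.279  0.059] [-0.011 -0.027 -0.016]
```

Both depth readings put the fingertips near z = 0.083, so they closed above the rim. The tips sit about 38 mm behind the TCP at this opening. I'll reopen and go 32 mm lower.

>>> {"method": "send_rows", "body": {"motion": [[85, [0, 0, 0], 0], [85, [0, 0, 0], 0], [85, [0, 0, 0], 0], [85, [0, 0, 0], 0], [85, [0, 0, 0.6], 0], [85, [0, 0, 1.3], 0], [85, [0, 0, 1.3], 0], [85, [0, 0, 1.3], 0]]}}

```text
clock: 4.15
ee_pos: [0.4651, -0.2498, 0.0112]
tcp_rot: [[-0.957, 0.289, -0.0], [0.289, 0.957, 0.0], [0.001, 0.0, -1.0]]
contact_force: [-0.6, 0.1, -0.0]
grip_width: 0.085
finger_force: 0.0
```

```bash
cat >> h.py <<'E'
def tips(s):
    o=r.get_obs();R=np.array(o['tcp_rot']);t=np.array(o['ee_pos']);P=cloud(s);L=(P-t)@R
    m=(s['pixels'].max(-1)<60)&(abs(L[...,0])<.02)&(abs(L[...,1])<.065)&(abs(L[...,1])>.005)&(abs(L[...,2])<.09)
    for sg in(1,-1):
        q=m&(L[...,1]*sg>0)
        if q.sum()>5: print('finger',sg,q.sum(),'tip tool z',np.percentile(L[q][:,2],97).round(4),'world z',np.percentile(P[q][:,2],3).round(4))
E
python3 - <<'E'
from h import *
s=grab('side'); tips(s); o=r.get_obs(); print(o['clock'],o['ee_pos'],o['grip_width'],o['contact_force']); print(rim(s,(.4644,-.249),.075,False))
E
```

```text
finger 1 61 tip tool z -0.0559 world z 0.0676
finger -1 73 tip tool z -0.0564 world z 0.068
4.2 [ 0.46550071 -0.25009981  0.01167079] 0.08519302035917657 [ 0.58285435 -0.26106522 -0.62569892]
(array([ 0.4704, -0.2507,  0.0361]), np.float64(0.0044), 'z', np.float64(0.402), 98)
```

>>> {"method": "send_rows", "body": {"motion": [[50, [0, 0, 0], 0], [50, [0, 0, 0], 0], [50, [0, 0, 0], 0], [50, [0, 0, 0], 0], [50, [0, 0, 0], 0]], "newtons": 40}}

```text
clock: 4.7
ee_pos: [0.4662, -0.2503, 0.0128]
tcp_rot: [[-0.957, 0.289, 0.003], [0.289, 0.957, -0.002], [-0.003, -0.001, -1.0]]
contact_force: [-0.4, 1.7, 6.9]
grip_width: 0.0634
finger_force: 42.0
```

```bash
python3 - <<'E'
from h import *
s=grab('side'); w=grab('wrist');tips(s); 
cv2.imwrite('pics/c3.png',cv2.cvtColor(np.hstack([cv2.resize(s['pixels'][200:340,190:330],None,fx=2.7,fy=2.7),cv2.resize(w['pixels'],(504,378))]),cv2.COLOR_RGB2BGR)[:, :800])
E
```

```text
finger 1 39 tip tool z -0.0626 world z 0.0753
finger -1 83 tip tool z -0.0451 world z 0.0579
```

View pics/c3.png

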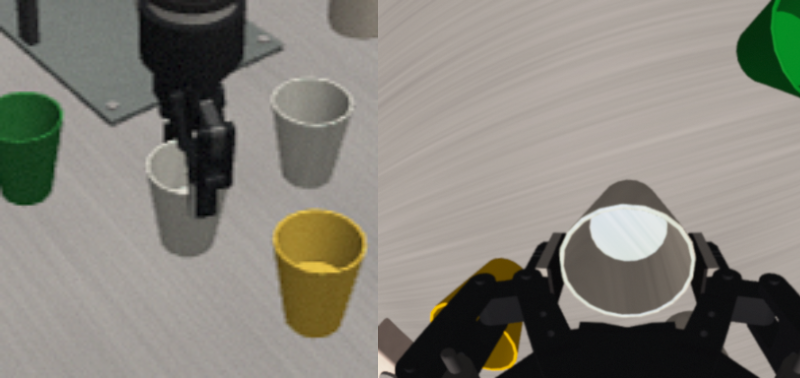

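Both fingers grip cup b's rim from outside, and the crops show it upright and centred. Next I lift and carry it above the fixed cup.

>>> {"method": "send_rows", "body": {"motion": [[50, [0, 0, -0.5], 0], [50, [0, 0, -2], 0], [50, [0, 0, -4], 0], [50, [0, 0, -5], 0], [50, [-0.5, 2, -5], 0], [50, [-1, 4, -5], 0], [50, [-1.4, 6, -5], 0], [50, [-1.8, 8, -5], 0], [50, [-1.96, 9.1, -5], 0], [50, [-1.96, 9.43, -5], 0], [50, [-1.96, 9.43, -5], 0], [50, [-1.96, 9.43, -5], 0]]}}

```text
clock: 6.0
ee_pos: [0.5796, -0.0392, 0.1365]
tcp_rot: [[-0.957, 0.289, -0.0], [0.289, 0.957, -0.0], [0.0, -0.0, -1.0]]
contact_force: [0.4, 0.0, -1.0]
grip_width: 0.0634
finger_force: 44.6
```

```bash
cat > chk.py <<'E'
from h import *
import sys
z0=float(sys.argv[1]); o=r.get_obs(); t=np.array(o['ee_pos'])
print(o['clock'],t.round(4),o['grip_width'],o['finger_force'],np.round(o['contact_force'],1),(R:=np.array(o['tcp_rot'])).round(4).tolist())
for n,f in(('wrist',1),('side',0),('top',0)):
    im=grab(n); P=cloud(im,f).reshape(-1,3); ok=(im['depth'].ravel()>0)&(im['pixels'].reshape(-1,3).max(-1)>70)
    Q=P[ok&(np.hypot(*(P[:,:2]-t[:2]).T)<.045)&(abs(P[:,2]-z0)<.012)]
    # fit rim plane/circle
    A=np.c_[Q[:,:2]-t[:2],np.ones(len(Q))]
    top=Q[abs(Q[:,2]-z0)<.005]
    if len(top)>15: c=circ(top); print(n,c,len(top),'zmed',np.median(top[:,2]).round(4))
E
python3 chk.py .2
```

```text
6.0 [ 0.5796 -0.0392  0.1365] 0.06337790998980114 44.638188485987484 [ 0.4  0.  -1. ] [[-0.9574, 0.2889, -0.0002], [0.2889, 0.9574, -0.0004], [0.0001, -0.0005, -1.0]]
wrist (array([ 0.5779, -0.039 ,  0.0311]), np.float64(0.0013)) 2879 zmed 0.1983
side (array([ 0.5787, -0.042 ,  0.0329]), np.float64(0.0028)) 75 zmed 0.1971
top (array([ 0.5776, -0.0396,  0.0304]), np.float64(0.0008)) 32 zmed 0.1996
```

>>> {"method": "send_rows", "body": {"motion": [[50, [-0.03, 0.07, 0], 0], [50, [-0.03, 0.07, 0.7], 0], [50, [-0.03, 0.07, 1.4], 0], [50, [-0.03, 0.07, 2.1], 0], [50, [-0.03, 0.07, 2.6], 0], [50, [-0.03, 0.07, 3.0], 0], [50, [-0.03, 0.07, 3.2], 0], [50, [-0.03, 0.07, 3.28], 0], [50, [-0.03, 0.07, 3.28], 0], [50, [-0.03, 0.07, 3.28], 0]]}}

```text
clock: 7.15
ee_pos: [0.5818, -0.0369, 0.0548]
tcp_rot: [[-0.957, 0.289, 0.001], [0.289, 0.957, -0.0], [-0.001, 0.0, -1.0]]
contact_force: [-0.3, -0.8, -1.4]
grip_width: 0.0639
finger_force: 44.6
```

```bash
python3 chk.py .116
```

```text
7.15 [ 0.5818 -0.0369  0.0548] 0.06389728093233153 44.636612785980105 [-0.3 -0.8 -1.4] [[-0.9575, 0.2886, 0.0012], [0.2886, 0.9575, -0.0001], [-0.0012, 0.0002, -1.0]]
wrist (array([ 0.5797, -0.0366,  0.031 ]), np.float64(0.0016)) 3616 zmed 0.1163
side (array([ 0.5803, -0.0383,  0.0318]), np.float64(0.0026)) 89 zmed 0.1147
top (array([ 0.5816, -0.037 ,  0.0319]), np.float64(0.0009)) 29 zmed 0.1176
```

>>> {"method": "send_rows", "body": {"motion": [[50, [0, 0, 0.06], 0], [50, [0, 0, 0.06], 0], [85, [0, 0, 0.06], 0], [85, [0, 0, 0.06], 0], [85, [0, 0, 0.06], 0], [85, [0, 0, 0.06], 0], [85, [0, 0, -1], 0], [85, [0, 0, -3], 0], [85, [0, 0, -5], 0], [85, [0, 0, -5], 0], [85, [0, 0, -5], 0]]}}

```text
clock: 8.4
ee_pos: [0.5819, -0.0369, 0.1804]
tcp_rot: [[-0.957, 0.289, 0.003], [0.289, 0.957, -0.0], [-0.003, 0.0, -1.0]]
contact_force: [-0.8, 0.3, -0.4]
grip_width: 0.0851
finger_force: 0.0
```

```bash
python3 chk.py .115; python3 -c "
from h import *
w=dict(np.load('last_wrist.npz'));print(rim(w,(.5928,-.2342),.075))"
```

```text
8.4 [ 0.5819 -0.0369  0.1804] 0.08506546382371365 0.0 [-0.8  0.3 -0.4] [[-0.9574, 0.2886, 0.0029], [0.2886, 0.9574, -0.0005], [-0.0029, 0.0004, -1.0]]
wrist (array([ 0.58  , -0.036 ,  0.0311]), np.float64(0.0009)) 922 zmed 0.1147
side (array([ 0.5801, -0.037 ,  0.0311]), np.float64(0.0017)) 114 zmed 0.1128
top (array([ 0.5803, -0.0361,  0.0309]), np.float64(0.001)) 50 zmed 0.1157
(array([ 0.5929, -0.2329,  0.0311]), np.float64(0.0009), 'z', np.float64(0.075), 470)
```

The first cup is home, with its rim at 0.115 and its centre within 2 mm of the fixed cup's. Cup a is next.

>>> {"method": "send_rows", "body": {"motion": [[85, [-0.7, -2, -0.2], 0], [85, [-1.4, -4, -0.2], 0], [85, [-2.1, -6, 0], 0], [85, [-2.72, -7.41, 0], 0], [85, [-2.72, -7.41, 1.5], 0], [85, [-2.72, -7.41, 3.2], 0], [85, [-2.72, -7.41, 5.0], 0], [85, [-2.72, -7.41, 6.3], 0], [85, [-2.72, -7.41, 6.72], 0], [85, [-2.72, -7.41, 6.72], 0], [85, [-2.72, -7.41, 6.72], 0], [50, [-2.72, -7.41, 6.72], 0], [50, [-2.72, -7.41, 6.72], 0], [50, [-2.72, -7.41, 6.72], 0], [50, [-2.72, -7.41, 6.72], 0], [50, [-2.72, -7.41, 6.72], 0]], "newtons": 40}}

```text
clock: 10.15
ee_pos: [0.5945, -0.2345, 0.0141]
tcp_rot: [[-0.957, 0.288, 0.004], [0.288, 0.957, -0.002], [-0.005, -0.001, -1.0]]
contact_force: [-1.0, 0.1, 7.0]
grip_width: 0.0637
finger_force: 42.4
```

>>> {"method": "send_rows", "body": {"motion": [[50, [0, 0, -0.5], 0], [50, [0, 0, -2], 0], [50, [0, 0, -4], 0], [50, [0, 0, -6], 0], [50, [0, 0, -6.2], 0], [50, [0.7, 1.9, -6.2], 0], [50, [1.4, 3.7, -6.2], 0], [50, [2.1, 5.6, -6.2], 0], [50, [2.6, 7.0, -6.2], 0], [50, [2.77, 7.39, -6.2], 0], [50, [2.77, 7.39, -6.2], 0], [50, [2.77, 7.39, -6.2], 0]]}}

```text
clock: 11.35
ee_pos: [0.5802, -0.038, 0.1665]
tcp_rot: [[-0.957, 0.289, 0.001], [0.289, 0.957, -0.001], [-0.001, -0.001, -1.0]]
contact_force: [0.1, -0.9, -1.3]
grip_width: 0.0637
finger_force: 44.6
```

```bash
python3 chk.py .23
```

```text
11.35 [ 0.5802 -0.038   0.1665] 0.06372628156093979 44.58157807588577 [ 0.1 -0.9 -1.3] [[-0.9574, 0.2888, 0.0007], [0.2888, 0.9574, -0.0007], [-0.0009, -0.0005, -1.0]]
wrist (array([ 0.5789, -0.0379,  0.0311]), np.float64(0.0009)) 2331 zmed 0.2271
side (array([ 0.5789, -0.0416,  0.0332]), np.float64(0.003)) 56 zmed 0.2264
top (array([ 0.5789, -0.0387,  0.0311]), np.float64(0.0007)) 31 zmed 0.2286
```

>>> {"method": "send_rows", "body": {"motion": [[50, [-0.02, 0.08, 0], 0], [50, [-0.02, 0.08, 0.7], 0], [50, [-0.02, 0.08, 1.4], 0], [50, [-0.02, 0.08, 2.0], 0], [50, [-0.02, 0.08, 2.5], 0], [50, [-0.02, 0.08, 2.9], 0], [50, [-0.02, 0.08, 3.1], 0], [50, [-0.02, 0.08, 3.18], 0], [50, [-0.02, 0.08, 3.18], 0], [50, [-0.02, 0.08, 3.18], 0]]}}

```text
clock: 12.5
ee_pos: [0.5815, -0.0352, 0.0872]
tcp_rot: [[-0.957, 0.289, 0.001], [0.289, 0.957, -0.0], [-0.001, 0.0, -1.0]]
contact_force: [-0.2, -0.0, -0.5]
grip_width: 0.0635
finger_force: 44.6
```

```bash
python3 chk.py .147
```

```text
12.5 [ 0.5815 -0.0352  0.0872] 0.06349883895352042 44.577724635601044 [-0.2 -0.  -0.5] [[-0.9575, 0.2886, 0.0012], [0.2886, 0.9575, -0.0001], [-0.0012, 0.0002, -1.0]]
wrist (array([ 0.5798, -0.035 ,  0.031 ]), np.float64(0.0016)) 3540 zmed 0.1474
side (array([ 0.5802, -0.0373,  0.0318]), np.float64(0.0022)) 93 zmed 0.1457
top (array([ 0.5836, -0.0356,  0.0338]), np.float64(0.0019)) 29 zmed 0.1485
```

>>> {"method": "send_rows", "body": {"motion": [[85, [0, 0, 0], 0], [85, [0, 0, 0], 0], [85, [0, 0, 0], 0], [85, [0, 0, 0], 0], [85, [0, 0, -1], 0], [85, [0, 0, -3], 0], [85, [0, 0, -5], 0], [85, [0, 0, -6], 0], [85, [0, 0, -6], 0], [85, [0, 0, -6], 0]]}}

```text
clock: 13.65
ee_pos: [0.5809, -0.0352, 0.2366]
tcp_rot: [[-0.957, 0.289, 0.0], [0.289, 0.957, -0.0], [-0.0, 0.0, -1.0]]
contact_force: [0.1, -0.1, -0.6]
grip_width: 0.0848
finger_force: 0.0
```

```bash
python3 chk.py .147; python3 - <<'E'
from h import *
w=dict(np.load('last_wrist.npz'));save(w,'w4.png')
P=cloud(w,1)
m=(w['depth']>0)&(abs(P[...,2]-.063)<.012)&(P[...,1]>.24)&(P[...,1]<.29)&(P[...,0]>.5)&(P[...,0]<.61)
Q=P[m];print(len(Q),Q.mean(0),cv2.fitLine(Q[:,:2].astype(np.float32),2,0,.01,.01).ravel())
E
```

```text
13.65 [ 0.5809 -0.0352  0.2366] 0.08478907649217454 0.0 [ 0.1 -0.1 -0.6] [[-0.9574, 0.2887, 0.0004], [0.2887, 0.9574, -0.0], [-0.0004, 0.0001, -1.0]]
wrist (array([ 0.58  , -0.0349,  0.0311]), np.float64(0.0009)) 760 zmed 0.1466
side (array([ 0.58  , -0.0358,  0.0311]), np.float64(0.0018)) 125 zmed 0.1446
top (array([ 0.58  , -0.0349,  0.0309]), np.float64(0.001)) 54 zmed 0.1476
618 [0.55393207 0.25943369 0.06410549] [0.9962565  0.08644662 0.5539321  0.2594337 ]
```

View pics/w4.png

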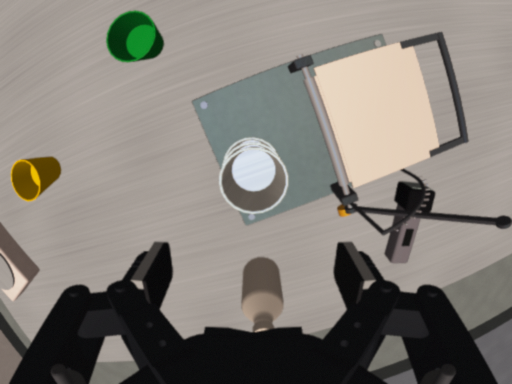

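The wrist view shows the three rims nested concentrically at (253,172), the bar at (455,85) and the pointer disc at (503,221). Next I go above the bar with the fingers at 36 mm and the closing axis turned across it.

>>> {"method": "send_rows", "body": {"motion": [[85, [0.7, 1.8, -0.5], 0], [60, [1.4, 3.6, -0.5], 0], [36, [2.1, 5.4, -0.5], -0.5], [36, [2.8, 7.2, -0.5], -1.2], [36, [3.5, 9, -0.5], -2], [36, [4.2, 10.5, -0.5], -2.69], [36, [4.43, 11.01, -0.5], -2.69], [36, [4.43, 11.01, 0], -2.69], [36, [4.43, 11.01, 1], -2.69], [36, [4.43, 11.01, 1], -2.69], [36, [4.43, 11.01, 1], -2.69]]}}

```text
clock: 14.9
ee_pos: [0.5543, 0.2596, 0.2111]
tcp_rot: [[-0.997, -0.081, -0.002], [-0.081, 0.997, -0.001], [0.002, -0.001, -1.0]]
contact_force: [-0.1, -0.2, 0.4]
grip_width: 0.036
finger_force: 0.0
```

```bash
python3 - <<'E'
from h import *
o=r.get_obs();t=np.array(o['ee_pos']);R=np.array(o['tcp_rot']);print(o['clock'],t,o['grip_width'],R.round(3).tolist())
s=grab('side');tips(s);w=grab('wrist');P=cloud(w,1)
m=(w['depth']>0)&(abs(P[...,2]-.063)<.012)&(P[...,1]>.24)&(P[...,1]<.28)&(P[...,0]>.5)&(P[...,0]<.61)
Q=P[m];print(len(Q),Q.mean(0),cv2.fitLine(Q[:,:2].astype(np.float32),2,0,.01,.01).ravel(),np.percentile(Q[:,2],[50,98]))
ws=cv2.resize(s['pixels'][60:200,120:300],None,fx=2.2,fy=2.7)[:378]
cv2.imwrite('pics/c5.png',cv2.cvtColor(np.hstack([ws,cv2.resize(w['pixels'],(404,378))]),cv2.COLOR_RGB2BGR)[:,:800])
E
```

```text
14.9 [0.55430971 0.25962091 0.21107324] 0.03598974200079775 [[-0.997, -0.081, -0.002], [-0.081, 0.997, -0.001], [0.002, -0.001, -1.0]]
finger 1 144 tip tool z -0.0371 world z 0.2492
finger -1 133 tip tool z -0.0418 world z 0.2539
958 [0.55303796 0.2616265  0.06488808] [0.99623185 0.08673    0.55303794 0.2616265 ] [0.06507829 0.06706862]
```

View pics/c5.png

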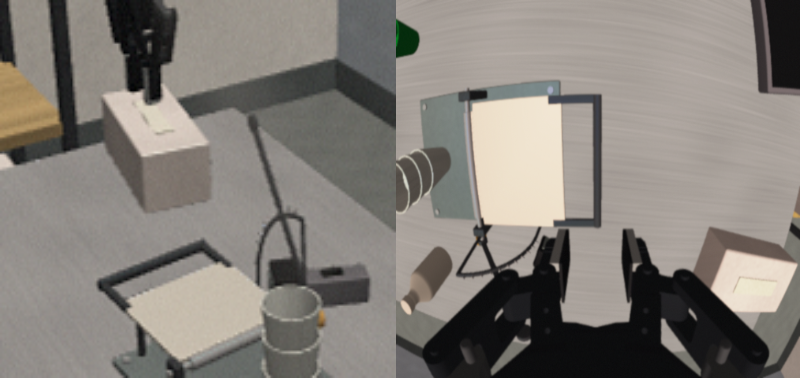

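The side crop shows the fingers clear above the bar, with tips about 38 mm behind the TCP. The wrist crop shows the bar across at (597,160), level with the closing axis. I'll descend so the tips end about 18 mm below the bar, then close.

>>> {"method": "send_rows", "body": {"motion": [[36, [0, 0.06, 2], 0], [36, [0, 0.06, 4], 0], [36, [0, 0.06, 6], 0], [36, [0, 0.06, 7.2], 0], [36, [0, 0.06, 8], 0], [36, [0, 0.06, 8.28], 0], [36, [0, 0.06, 8.28], 0], [5, [0, 0.06, 8.28], 0], [5, [0, 0.06, 8.28], 0], [5, [0, 0.06, 8.28], 0], [5, [0, 0.06, 8.28], 0]], "newtons": 40}}

```text
clock: 16.1
ee_pos: [0.5557, 0.2623, 0.0066]
tcp_rot: [[-0.997, -0.083, 0.004], [-0.083, 0.997, 0.001], [-0.004, 0.001, -1.0]]
contact_force: [0.6, -0.6, 6.9]
grip_width: 0.0107
finger_force: 39.1
```

>>> {"method": "send_rows", "body": {"motion": [[5, [0, -0.01, -0.4], 0], [5, [0, -0.04, -0.8], 0], [5, [0, -0.09, -1.2], 0], [5, [0, -0.16, -1.59], 0], [5, [0, -0.25, -1.98], 0], [5, [0, -0.36, -2.36], 0], [5, [0, -0.49, -2.74], 0], [5, [0, -0.63, -3.12], 0], [5, [0, -0.8, -3.48], 0], [5, [0, -0.98, -3.84], 0], [5, [0, -1.18, -4.18], 0], [5, [0, -1.4, -4.52], 0], [5, [0, -1.63, -4.84], 0], [5, [0, -1.88, -5.15], 0], [5, [0, -2.15, -5.45], 0], [5, [0, -2.43, -5.74], 0], [5, [0, -2.72, -6.01], 0], [5, [0, -3.03, -6.27], 0], [5, [0, -3.19, -6.39], 0], [5, [0, -3.19, -6.39], 0]]}}

```text
clock: 18.1
ee_pos: [0.5624, 0.1855, 0.1688]
tcp_rot: [[-0.997, -0.083, 0.007], [-0.083, 0.997, 0.007], [-0.008, 0.006, -1.0]]
contact_force: [-0.1, 12.2, 13.3]
grip_width: 0.0102
finger_force: 40.2
```

```bash
cat > ang.py <<'E'
from h import *
import sys
o=r.get_obs();print(o['clock'],np.round(o['ee_pos'],4),o['grip_width'],o['finger_force'],np.round(o['contact_force'],1))
b=np.array([.5792,-.0376]);yaw=.083;R=np.array([[np.cos(yaw),-np.sin(yaw)],[np.sin(yaw),np.cos(yaw)]])
for n in('top','side'):
    im=grab(n); P=cloud(im); d=(P[...,:2]-b)@R; Y=d[...,1]-.1; Z=P[...,2]-.06; rr=np.hypot(Y,Z); a=np.arctan2(Z,Y); X=d[...,0]
    ok=(im['depth']>0)&(a>.4)&(a<1.4)
    pl=ok&(abs(X)<.07)&(rr>.02)&(rr<.145)&(im['pixels'].min(-1)>100)
    A=np.polyfit(Y[pl],Z[pl],1) if pl.sum()>50 else [0]
    arm=ok&(abs(abs(X)-.075)<.006)&(rr>.155)&(rr<.21)
    pt=ok&(abs(X-.107)<.012)&(rr>.12)&(rr<.215)
    print(n,'plate',pl.sum(),np.arctan(A[0]),np.median(a[pl]),'arms',arm.sum(),np.median(a[arm]),'pointer',pt.sum(),np.median(a[pt]),np.median(a[pt&(rr>.185)]))
    print(' stack rim',rim(im,(.58,-.035),.147,False))
    if len(sys.argv)>1 and n=='side': save(im,sys.argv[1])
E
python3 ang.py s6.png
```

```text
18.1 [0.5624 0.1855 0.1688] 0.010213537593911207 40.20223081111908 [-0.1 12.2 13.3]
top plate 1767 0.9066987583724926 0.9442829036218986 arms 74 0.9302937091520732 pointer 53 0.9425801962502607 0.9288980914801792
 stack rim (array([ 0.5801, -0.0349,  0.031 ]), np.float64(0.001), 'z', np.float64(0.1495), 99)
side plate 2208 0.9018376689282044 0.92244226956534 arms 155 0.9169134348269012 pointer 99 0.9232040764374759 0.9207217444696764
 stack rim (array([ 0.5797, -0.0359,  0.0314]), np.float64(0.0019), 'z', np.float64(0.1459), 116)
```

View pics/s6.png

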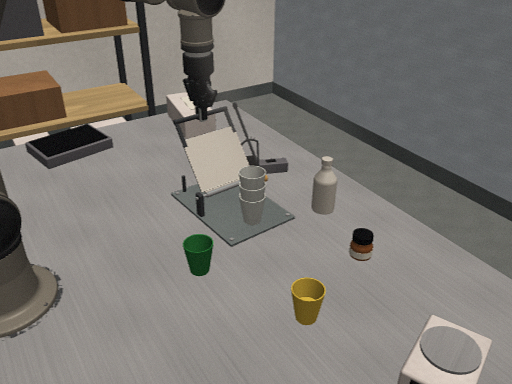

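The side view shows the flap raised and held at (205,115), in line with the pointer arm, and the stack intact at (252,195). In depth, flap and pointer both read about 0.92 rad. I'll hold 0.8 s, check again and hand in.

>>> {"method": "send_rows", "body": {"motion": [[5, [0, 0, 0], 0], [5, [0, 0, 0], 0], [5, [0, 0, 0], 0], [5, [0, 0, 0], 0], [5, [0, 0, 0], 0], [5, [0, 0, 0], 0], [5, [0, 0, 0], 0], [5, [0, 0, 0], 0]]}}

```text
clock: 19.0
ee_pos: [0.5623, 0.1861, 0.1684]
tcp_rot: [[-0.996, -0.084, 0.007], [-0.084, 0.996, 0.007], [-0.008, 0.006, -1.0]]
contact_force: [-0.1, 12.1, 12.6]
grip_width: 0.0104
finger_force: 40.2
```

```bash
python3 ang.py && python3 -c "
from bench import r
o=r.get_obs(); print(abs(o['qvel']).max()); print(r.job_done())"
```

```text
19.0 [0.5623 0.1861 0.1684] 0.010383406774832795 40.18603563308716 [-0.1 12.1 12.6]
top plate 1766 0.9043007913922003 0.9405340627813626 arms 74 0.9234371951818878 pointer 54 0.9424854328359813 0.9484339812681944
 stack rim (array([ 0.58  , -0.0349,  0.0309]), np.float64(0.001), 'z', np.float64(0.1498), 102)
side plate 2214 0.8995060983530552 0.9220589455391384 arms 157 0.9173902040343217 pointer 100 0.9247728869951353 0.9287159891315255
 stack rim (array([ 0.58  , -0.0361,  0.0311]), np.float64(0.0017), 'z', np.float64(0.1457), 119)
0.0011705850937402174
the job is handed in; nothing more can be done
None
```

I handed the job in at 19 s: both cups are nested home in the fixed cup and released, and the gripper holds the flap steady within about 0.03 rad of the pointer (about 0.92 rad); the judge returned no verdict.

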